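Shim the low corner of a rack shelf to level

ROBOT

A 7-joint arm with a two-finger parallel gripper is mounted at the origin on the work surface. World frame = base frame: x ahead of the robot, y to its left, z up, the work surface at z = 0. Lengths are in m, angles in degrees, forces in N, time in s.
With the tool pointing down it reaches from about 0.425 to 0.875 m from the base axis. Payload 4.7 kg.
Tool frame: the origin (TCP) lies at the very end of the fingers, on their centre line; the grasp point (between the pads) lies behind it (env.pinch_z is the z of the grasp point in the tool frame, in m); z points along the fingers, y is the direction in which the jaws open and shut (so a half turn about z gives the same grasp; the last joint's range is limited). The gripper opens to 87 mm and grips with 3 to 60 N. Pads are 19 mm wide; open, the fingers measure 117 mm over their backs; the gripper's body (75 mm by 190 mm) begins 51 mm behind the grasp point.
Start: joints at [67.787, 18.392, -4.016, 83.108, 1.295, 78.541, -3.26], TCP at [0.254, -0.598, 0.223] pointing down, gripper open.
Joint ranges: [-163.93, 163.93], [-17.29, 119.83], [-79.2, 71.16], [3.27, 140.29], [-89.18, 269.18], [5.43, 117.66], [-154.24, 154.24]. Speed limits (degrees/s): [147.25, 147.25, 180, 180, 180, 180, 180].

INTERFACE

Orientations are given as [roll, pitch, yaw] about the fixed x, y, z axes, in that order (R = Rz(yaw) Ry(pitch) Rx(roll)).
In Python, from cell import readout, read_camera, env gives the robot as it stands. The module is installed in compiled form; this text tells all that it offers.
- The arm moves only by the tool servo_tool, never from a script. Its argument "plan" is a list that holds one entry, the list of rows, each a list of 5 numbers: the finger opening in m, from 0 to 0.087, then the shift along the tool's x, y, z in m, then the turn about the tool's z in rad. In form: [[[jaw, x, y, z, yaw], ...]]. A call has 1 to 12 rows; each row is the pose to reach, as a shift and turn from the pose measured when the call began, along the tool's axes at that moment; what a row does not reach only later rows make up. A row lasts 1/12 s, in which the tool goes at most 41.7 mm and 7.16 degrees, less where a joint would pass 70% of its speed; a pose out of reach is approached as far as the arm can. A call with a gripper value outside its range is refused whole. The fingers move at their own pace and stop on an object; "force" is the grip in N (left out, the last holds). Time passes only in rows, so rows that repeat a pose let the fingers close. It gives the time, the measured TCP pose, the force and the opening at its end, in the units of the state.
- readout.get_obs(): the state, without advancing time (a new reading comes with each control period).
- read_camera(name): name is "side" or "top"; returns a dict with "image" (420x560x3 uint8, red, green, blue), "range_z" (420x560 float32, m along the optical axis (not along the pixel's ray), 0 where there is no reading), "mtx" (3x3 intrinsics, pixels), "camera_from_world" (4x4, takes a point from world to camera coordinates). Camera axes: x right, y up, looking along -z (the intrinsics and any distortion apply to the point x, -y, -z); pixel columns grow to the right and rows downward; lengths in m; the calibration is good to about 2 mm. A picture is of the moment at which its call begins.
- env.sign_off(): hands the job in, once; it reports no verdict.
The state is a dict: "time_s": time; "qpos": joint angles; "joint_velocities": joint speeds; "effort": joint torques, N m; "tool_pos": TCP position; "tool_rot": TCP orientation; "force": force on the tool from outside, world axes, zero at the start; "wrist_torque": the same for the moment, N m; "grip_width": finger opening in m.
Only numpy, scipy, OpenCV 4.12 (cv2) and the standard library are available. Lean on these libraries where they do the work, as an engineer would, in place of code of your own. Each camera call takes 0.05 s, during which the arm holds its last target. There are 200 camera calls.

TASK

The rack shelf on the bench has sagged at one corner. Take the wedge shim (not the flat packer), set it flat on the bench and push it nose first under the bar foot at that low corner, slowly and without forcing it, until the bubble of the level on the shelf sits between its two black lines, taking care not to drive the bubble well out past the middle on the other side; then let go and leave the shim there bearing the corner. Raise the shelf with the shim only, do not press, knock or lift the shelf itself, and leave the packer, the torch and the tape where they are.

Things in the scene. Friction and masses are not known exactly. Their poses are not given: they have to be found in the camera images.
- packer: Flat plastic bar, 155 x 34 x 12 mm, no taper and no grip block. Not needed. Lies beside the shim; which of them is nearer the robot changes. Origin on the underside, 15 mm from one end, +x along the bar.
- shim: Hard plastic wedge, 154 x 34 mm, 0.13 kg, with a grip block. Origin: underside, below the block's middle; +x to the thin nose, z up. Nose at x=+139 mm, 4 mm thick; top rises 1 in 5 to 26 mm at x=+30 and stays so to the back end, x=-14. Block: 28 (x) x 34 mm (y), up to 45 mm above the bench; pinch it across y. Starts flat, nose roughly to the robot's left (+y).
- tray: Black vented rack shelf, 260 (x) x 380 mm (y), rim 14 mm high. Seesaws on two bolted feet, far right and near left; its near right corner hangs on a short rubber foot. Origin at the far right foot, shelf middle at x=-110, y=+170 mm, z up; underside 26 to 32 mm over the bench when level. A power unit (44 mm high) stands on it, 53 mm in from the right edge. Height and weight vary: go by the bubble.
- corner_foot (a point): Lowest point of the round bar foot (14 mm thick, along the shelf's x, 23 mm to either side) under the low corner, 20 mm in from the right and near edges. Axes as the shelf's: drive the shim along +y, its middle line under this point. 8 to 14 mm above the bench at the start, 16 to 22 when level. Bears 5 to 10 N on the shim; 6 to 17 N drive it; friction holds it where left.
- vial_mid (a point): Top middle of the level's vial: aluminium bar level, 190 x 34 mm, along the shelf's x, with a green glass vial 138 mm long in its top. Two black lines, 18 mm to either side of the middle.
- bubble (a joint): White bubble (26 mm long) along the vial, m: 0 = centred, positive = towards the shelf's +x (away from the robot), where it stands about 30 mm off while the corner is low. Within 3.5 mm it is between the lines. With the foot on the wedge it moves about 0.7 mm towards zero, then negative, per mm the shim goes in. It shifts again a little when the shim is let go.
- tape: Grey ring of tape, 90 mm across, 24 mm high; leave it. Origin on its underside.
- torch: Pocket torch, 140 mm long, 35 mm thick; leave it. Origin on its underside.
Mind the look-alikes: they are no part of the job. What is shaped like the shim but orange is not meant.

How it is judged:
By the outcome, as a careful person would: the job done as asked, in the order asked, and still so for the second after the job is handed in, with the robot touching nothing.
It also fails if it takes over 61 s, if anything falls off the work surface, if the arm or the gripper's body presses on something with over 40 N, if the wrist force passes 120 N, or if a joint passes its speed limit or range.

## Working session

There is one attempt and no reset: what is moved stays moved. The work goes in short steps, Python scripts to look and compute and a tool call to move; the robot and the scene stay as the last step left them, time stands still between calls to the robot, and variables do not carry over. Pictures are saved under pics/ and viewed, about 8 in all and at most 12, crops included, and the job is handed in when it is done.

Besides the shell and the picture viewer there is one more tool, called after "Emit:" as name([rows], argument=value, ...), one row to a line, values as JSON. servo_tool: Moves the arm, as the interface text tells. Its arguments: {"type":"object","properties":{"plan":{"type":"array"},"force":{"type":"number"}},"required":["plan"]}

```bash
mkdir -p pics; cat > h.py <<'E'
import numpy as np, cv2
from cell import readout, read_camera, env
def shot(n,f=None):
    d=read_camera(n)
    if f: cv2.imwrite('pics/'+f,d['image'][:,:,::-1])
    return d
def world(d):
    z=d['range_z'].astype(float);K=d['mtx'];v,u=np.mgrid[:z.shape[0],:z.shape[1]]
    p=np.stack([(u-K[0,2])/K[0,0]*z,-(v-K[1,2])/K[1,1]*z,-z,np.ones_like(z)],-1)
    w=p@np.linalg.inv(d['camera_from_world']).T
    w[z==0]=np.nan
    return w[...,:3]
def pix(d,P):
    P=np.atleast_2d(P);c=np.c_[P,np.ones(len(P))]@d['camera_from_world'].T
    K=d['mtx'];return np.c_[K[0,0]*c[:,0]/-c[:,2]+K[0,2],K[1,1]*-c[:,1]/-c[:,2]+K[1,2]]
E
python3 - <<'E'
from h import *
a=shot('top','t1.png');b=shot('side','s1.png')
print(a['mtx'],a['camera_from_world'],b['camera_from_world'],env.pinch_z)
o=readout.get_obs();print(o)
np.savez('v1.npz',t=world(a),s=world(b),ti=a['image'],si=b['image'])
E
```

```text
[[399.70378152   0.         285.832166  ]
 [  0.         399.70378152 211.487245  ]
 [  0.           0.           1.        ]] [[-0.01780773 -0.99981161 -0.0077221  -0.05271452]
 [ 0.9990644  -0.01809779  0.0392785  -0.54909194]
 [-0.03941085 -0.00701542  0.99919846 -1.24458716]
 [ 0.          0.          0.          1.        ]] [[-0.99947429 -0.02410189 -0.02168504  0.55323369]
 [-0.00179337 -0.6267282   0.77923587 -0.11514131]
 [-0.03237168  0.77886511  0.6263555  -0.98659418]
 [ 0.          0.          0.          1.        ]] -0.0187
{'time_s': 0.1, 'qpos': array([67.78529418, 18.43509186, -4.01532746, 83.16927172,  1.29693539,
       78.54071219, -3.25999025]), 'joint_velocities': array([-0.02377865, -0.0308133 , -0.0033305 , -0.11723965, -0.03095956,
        0.06108884, -0.00242113]), 'effort': array([-3.28104852e-04, -4.92574811e+01, -4.05669976e-01, -3.13397777e+01,
       -6.40054978e-02,  3.94848967e-02,  1.04337239e-04]), 'tool_pos': array([ 0.25395431, -0.59778828,  0.22155579]), 'tool_rot': array([-1.79900265e+02,  7.47803681e-03,  2.30245393e+01]), 'force': array([-0.89267102,  0.28382226,  0.91371561]), 'wrist_torque': array([-0.00348386, -0.0212824 , -0.00836871]), 'grip_width': 0.08690469543610174}
```

View pics/t1.png

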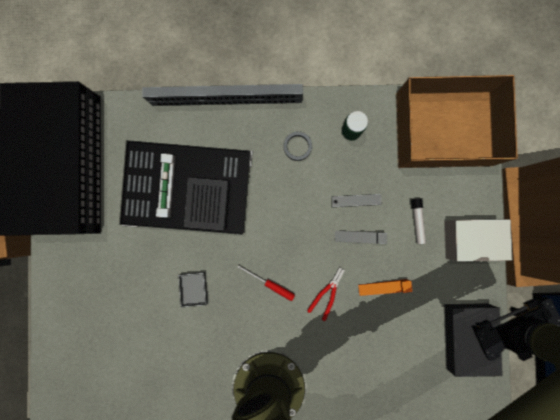

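View pics/s1.png

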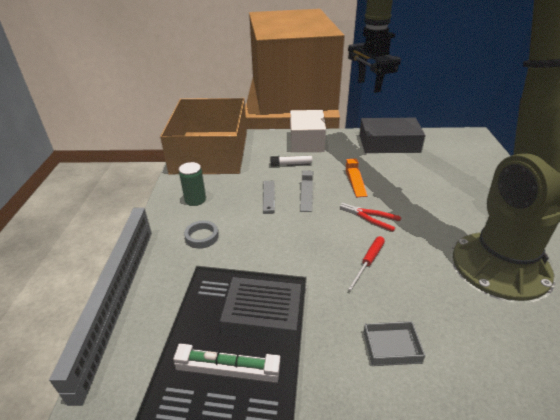

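The shim (grey, with block) is at top pixels (335–384, 238) with its block to the right. The packer is at (357,200), and the tray's low near-right corner is at (245,234). The level's bubble sits near its far end, around (166,170). I'll measure these next.

```bash
cat > m.py <<'E'
from h import *
def seg(w,im,x0,x1,y0,y1,zmin,zmax):
    return (w[...,0]>x0)&(w[...,0]<x1)&(w[...,1]>y0)&(w[...,1]<y1)&(w[...,2]>zmin)&(w[...,2]<zmax)
E
python3 - <<'E'
from m import *
v=np.load('v1.npz')
for n,ii in (('t','ti'),('s','si')):
    w=v[n];im=v[ii]
    if n=='t':
        for p in [(245,234),(250,150),(127,142),(121,225),(335,236),(384,238),(380,238),(357,200),(300,230),(166,155),(161,217)]:
            print(p,w[p[1],p[0]].round(4))
        c=w[238,357]
    print('bench',np.nanmedian(w[...,2][seg(w,im,c[0]-.1,c[0]-.05,c[1]-.05,c[1]+.05,-.02,.02)]))
    m=seg(w,im,c[0]-.04,c[0]+.04,c[1]-.1,c[1]+.1,.003,.08)
    P=w[m];print(n,'shim n',len(P))
    r=cv2.minAreaRect(P[:,:2].astype(np.float32)*1000);print(r,cv2.boxPoints(r).round(1).tolist())
    B=P[P[:,2]>.034];r=cv2.minAreaRect(B[:,:2].astype(np.float32)*1000);print('block',len(B),B.mean(0),r,cv2.boxPoints(r).round(1).tolist())
    # tray
    m=seg(w,im,.3,.9,0.0,.5,.018,.06); m=m.astype(np.uint8)
    k,l,s,_=cv2.connectedComponentsWithStats(m);j=1+np.argmax(s[1:,4]);P=w[l==j]
    r=cv2.minAreaRect(P[:,:2].astype(np.float32)*1000);print('tray',r,cv2.boxPoints(r).round(1).tolist())
    h,_,_,_=0,0,0,0
    for c4 in cv2.boxPoints(r):
        q=P[np.linalg.norm(P[:,:2]-c4/1000,axis=1)<.02];print(c4.round(1),len(q),q[:,2].max() if len(q) else None)
E
python3 - <<'E'
import sys;sys.path.insert(0,'.')
import os;os.chdir('.')
import cv2
a=cv2.imread('pics/t1.png');b=cv2.imread('pics/s1.png')
import numpy as np
A=cv2.resize(a[130:250,110:400],None,fx=2.7,fy=2.7,interpolation=3)
B=cv2.resize(b[250:420,140:400],None,fx=1.5,fy=1.5,interpolation=3)
B=cv2.copyMakeBorder(B,0,0,0,A.shape[1]-B.shape[1],0)
cv2.imwrite('pics/c1.png',np.vstack([A,B]))
E
```

```text
(245, 234) [0.4796 0.0675 0.0034]
(250, 150) [0.7462 0.048  0.0026]
(127, 142) [0.7691 0.4215 0.0494]
(121, 225) [ 0.5151  0.4632 -0.0049]
(335, 236) [ 0.4683 -0.2158  0.0037]
(384, 238) [ 0.4608 -0.3588  0.0494]
(380, 238) [ 0.4609 -0.3472  0.0471]
(357, 200) [ 0.5801 -0.2865  0.0112]
(300, 230) [ 4.891e-01 -1.062e-01  4.000e-04]
(166, 155) [0.7222 0.2945 0.0724]
(161, 217) [0.5372 0.3237 0.0317]
bench -0.000341595646290771
t shim n 674
((461.7573547363281, -282.8707275390625), (76.64960479736328, 198.06871032714844), 0.10216115415096283) [[423.29998779296875, -183.89999389648438], [423.6000061035156, -382.0], [500.29998779296875, -381.79998779296875], [499.8999938964844, -183.8000030517578]]
block 111 [ 0.46061997 -0.35217821  0.04447132] ((460.6055908203125, -352.2972412109375), (29.79825210571289, 30.74134635925293), 89.00761413574219) [[445.0, -366.8999938964844], [475.70001220703125, -367.5], [476.20001220703125, -337.70001220703125], [445.5, -337.1000061035156]]
tray ((627.328125, 250.05670166015625), (382.4913330078125, 260.96124267578125), 84.26842498779297) [[478.3999938964
[... 613 characters left out ...]
2 [ 0.46234702 -0.34732973  0.04293758] ((461.8302917480469, -351.0683898925781), (33.467689514160156, 32.82792663574219), 82.12618255615234) [[443.29998779296875, -365.3999938964844], [475.79998779296875, -369.8999938964844], [480.3999938964844, -336.70001220703125], [447.8999938964844, -332.20001220703125]]
tray ((626.5501098632812, 240.42648315429688), (364.7963562011719, 260.9881591796875), 84.14424896240234) [[478.1000061035156, 72.30000305175781], [737.7999877929688, 45.70000076293945], [775.0, 408.6000061035156], [515.2999877929688, 435.20001220703125]]
[478.1  72.3] 59 0.03681557560988402
[737.8  45.7] 64 0.045881394720565405
[775.  408.6] 96 0.055694997576127614
[515.3 435.2] 0 None
```

View pics/c1.png

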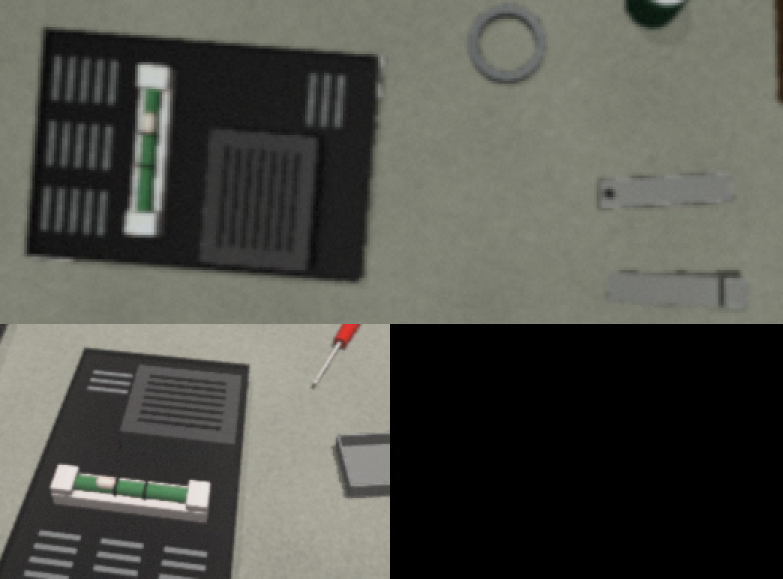

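```bash
cat >> m.py <<'E'
def totool(target,yaw):
    o=readout.get_obs();from scipy.spatial.transform import Rotation as R
    M=R.from_euler('xyz',o['tool_rot'],degrees=True).as_matrix()
    d=M.T@(np.array(target)-o['tool_pos']);print('t',o['time_s'],'pos',o['tool_pos'].round(4),'rot',o['tool_rot'].round(2),'F',o['force'].round(1),'w',round(o['grip_width'],4),'\nshift',d.round(4),'turn rad',round(-np.radians((yaw-o['tool_rot'][2]+180)%360-180),4))
E
python3 - <<'E'
from m import *
v=np.load('v1.npz')
for n,ii in (('t','ti'),('s','si')):
    w=v[n]
    for lo,hi in ((.010,.033),(.012,.06),(.02,.06)):
        m=seg(w,0,.435,.49,-.38,-.2,lo,hi);P=w[m][:,:2]
        d=cv2.fitLine(P.astype(np.float32),cv2.DIST_HUBER,0,.01,.01).ravel()
        print(n,lo,len(P),np.degrees(np.arctan2(d[1],d[0])),P.mean(0))
    m=seg(w,0,.435,.49,-.38,-.2,.010,.033);P=w[m][:,:2]
    for y in np.arange(-.33,-.2,.02):
        q=P[abs(P[:,1]-y)<.01]; print(round(y,2),len(q),q.mean(0).round(4))
totool([.461,-.352,.10],86)
E
```

```text
t 0.01 358 87.51423 [ 0.46473119 -0.29099473]
t 0.012 432 86.15269 [ 0.46367807 -0.3106406 ]
t 0.02 276 85.48119 [ 0.46239713 -0.33094439]
-0.33 77 [ 0.4633 -0.3304]
-0.31 76 [ 0.4641 -0.3096]
-0.29 69 [ 0.4646 -0.2899]
-0.27 71 [ 0.4654 -0.2705]
-0.25 47 [ 0.4674 -0.2511]
-0.23 18 [ 0.4644 -0.2329]
-0.21 0 [nan nan]
s 0.01 288 87.27744 [ 0.46432549 -0.29029888]
s 0.012 342 87.843864 [ 0.46360456 -0.30798709]
s 0.02 223 88.481705 [ 0.46268958 -0.32821594]
-0.33 45 [ 0.4613 -0.3297]
-0.31 54 [ 0.4631 -0.3097]
-0.29 53 [ 0.4644 -0.2894]
-0.27 60 [ 0.4657 -0.2703]
-0.25 51 [ 0.4672 -0.2513]
-0.23 8 [ 0.4591 -0.2341]
-0.21 0 [nan nan]
t 0.1 pos [ 0.254  -0.5978  0.2216] rot [-1.799e+02  1.000e-02  2.302e+01] F [-0.9  0.3  0.9] w 0.0869 
shift [ 0.2867 -0.145   0.1218] turn rad -1.0991<stdin>:11: RuntimeWarning: Mean of empty slice.
  ret = um.true_divide(
```

Emit:
servo_tool([
  [[0.087, 0.03, -0.015, 0.01, -0.1], [0.087, 0.06, -0.03, 0.02, -0.2], [0.087, 0.09, -0.045, 0.03, -0.3], [0.087, 0.12, -0.06, 0.04, -0.4], [0.087, 0.15, -0.075, 0.05, -0.5], [0.087, 0.18, -0.09, 0.06, -0.6], [0.087, 0.21, -0.105, 0.08, -0.7], [0.087, 0.24, -0.12, 0.1, -0.8], [0.087, 0.265, -0.133, 0.11, -0.9], [0.087, 0.28, -0.142, 0.12, -1.0], [0.087, 0.287, -0.145, 0.12, -1.1], [0.087, 0.287, -0.145, 0.12, -1.115]],
], force=30)

```text
time_s: 1.1
tool_pos: [0.4626, -0.3486, 0.1006]
tool_rot: [-179.9, -0.2, 87.3]
force: [-0.3, 0.2, -0.2]
grip_width: 0.087
```

```bash
python3 - <<'E'
from m import *
totool([.4615,-.351,.012],87)
E
```

```text
t 1.1 pos [ 0.4626 -0.3486  0.1006] rot [-179.9    -0.24   87.35] F [-0.3  0.2 -0.2] w 0.087 
shift [-0.0028 -0.0008  0.0886] turn rad 0.0061
```

Emit:
servo_tool([
  [[0.087, -0.003, -0.001, 0.02, 0], [0.087, -0.003, -0.001, 0.045, 0], [0.087, -0.003, -0.001, 0.065, 0], [0.087, -0.003, -0.001, 0.08, 0], [0.087, -0.003, -0.001, 0.086, 0], [0.087, -0.003, -0.001, 0.086, 0], [0.05, -0.003, -0.001, 0.086, 0], [0.03, -0.003, -0.001, 0.086, 0], [0.02, -0.003, -0.001, 0.086, 0], [0.02, -0.003, -0.001, 0.086, 0], [0.02, -0.003, -0.001, 0.086, 0], [0.02, -0.003, -0.001, 0.086, 0]],
], force=30)

```text
time_s: 2.1
tool_pos: [0.4615, -0.3514, 0.0151]
tool_rot: [-179.9, -0.2, 87.3]
force: [0.1, 0.1, -0.2]
grip_width: 0.0549
```

```bash
python3 - <<'E'
from m import *
d=shot('side','s2.png');a=cv2.imread('pics/s2.png');cv2.imwrite('pics/c2.png',cv2.resize(a[120:260,220:400],None,fx=3,fy=3,interpolation=3))
totool([.484,-.075,.07],84.2)
E
```

```text
t 2.15 pos [ 0.4614 -0.3513  0.0149] rot [-179.92   -0.21   87.35] F [ 0.1 -0.6  0.4] w 0.051 
shift [ 0.2773  0.0097 -0.054 ] turn rad 0.0549
```

View pics/c2.png

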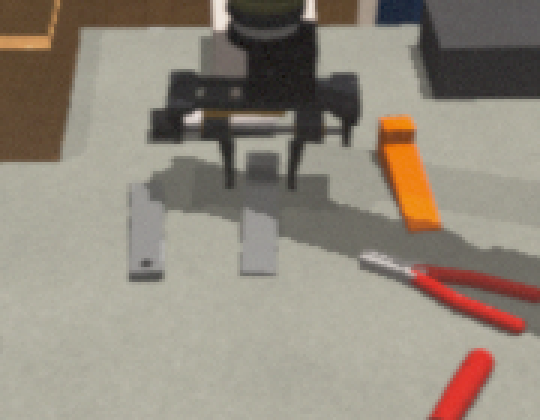

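The fingers straddle the block (crop 228–293, 160–190) and are still closing. I'll finish closing, then lift.

Emit:
servo_tool([
  [[0.02, 0, 0, 0, 0], [0.02, 0, 0, 0, 0], [0.02, 0, 0, 0, 0], [0.02, 0, 0, 0, 0], [0.02, 0, 0, 0, 0], [0.02, 0, 0, 0, 0], [0.02, 0, 0, 0, 0], [0.02, 0, 0, 0, 0], [0.02, 0, 0, -0.015, 0], [0.02, 0, 0, -0.03, 0], [0.02, 0, 0, -0.045, 0], [0.02, 0, 0, -0.045, 0]],
], force=30)

```text
time_s: 3.15
tool_pos: [0.4634, -0.3525, 0.0626]
tool_rot: [179.8, -0.1, 87.4]
force: [1.7, -0.1, -0.3]
grip_width: 0.0337
```

```bash
python3 - <<'E'
from m import *
totool([.483,-.078,.06],84.2)
E
```

```text
t 3.15 pos [ 0.4634 -0.3525  0.0626] rot [ 1.7984e+02 -5.0000e-02  8.7350e+01] F [ 1.7 -0.1 -0.3] w 0.0337 
shift [0.2751 0.0069 0.0028] turn rad 0.055
```

Emit:
servo_tool([
  [[0.02, 0.01, 0, 0, 0], [0.02, 0.03, 0.001, 0, 0.01], [0.02, 0.06, 0.002, 0, 0.02], [0.02, 0.09, 0.003, 0, 0.03], [0.02, 0.12, 0.004, 0, 0.04], [0.02, 0.15, 0.005, 0, 0.05], [0.02, 0.18, 0.006, 0, 0.055], [0.02, 0.21, 0.007, 0, 0.055], [0.02, 0.24, 0.007, 0, 0.055], [0.02, 0.26, 0.007, 0, 0.055], [0.02, 0.27, 0.007, 0, 0.055], [0.02, 0.275, 0.007, 0, 0.055]],
])

```text
time_s: 4.15
tool_pos: [0.4823, -0.0759, 0.062]
tool_rot: [179.9, -0.1, 84.4]
force: [-1.3, -0.4, -1.5]
grip_width: 0.0339
```

```bash
python3 - <<'E'
from m import *
totool([.483,-.078,.016],84.2)
d=shot('side','s3.png');w=world(d)
t=shot('top','t3.png');wt=world(t);np.savez('v3.npz',t=wt,s=w)
a=cv2.imread('pics/s3.png');b=cv2.imread('pics/t3.png')
cv2.imwrite('pics/c3.png',np.vstack([cv2.resize(a[150:350,160:420],(780,600))[:,:400*2][:300*2],])[:600])
A=cv2.resize(a[170:330,180:400],(400,291),interpolation=3);B=cv2.resize(b[140:300,190:390],(400,320),interpolation=3)[:291]
cv2.imwrite('pics/c3.png',np.hstack([A,B]))
E
```

```text
t 4.15 pos [ 0.4823 -0.0759  0.062 ] rot [ 1.7993e+02 -9.0000e-02  8.4380e+01] F [-1.3 -0.4 -1.5] w 0.0339 
shift [-0.0021  0.0009  0.046 ] turn rad 0.0032
```

View pics/c3.png

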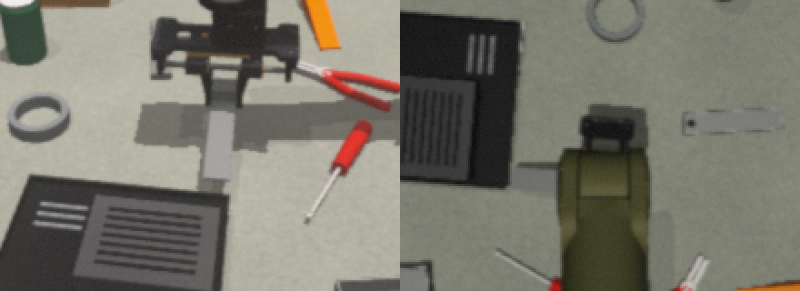

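The shim is held with its nose pointing at the tray corner, about 8 mm short of the rim. The jaws are in line with the low corner. Now I'll lower it.

Emit:
servo_tool([
  [[0.02, -0.002, 0.001, 0.01, 0.003], [0.02, -0.002, 0.001, 0.025, 0.003], [0.02, -0.002, 0.001, 0.035, 0.003], [0.02, -0.002, 0.001, 0.04, 0.003], [0.02, -0.002, 0.001, 0.043, 0.003], [0.02, -0.002, 0.001, 0.045, 0.003], [0.02, -0.002, 0.001, 0.0465, 0.003], [0.02, -0.002, 0.001, 0.0475, 0.003], [0.02, -0.002, 0.001, 0.0475, 0.003], [0.02, -0.002, 0.001, 0.0475, 0.003]],
])

```text
time_s: 5.08
tool_pos: [0.4839, -0.0801, 0.0153]
tool_rot: [179.8, -0.0, 84.1]
force: [1.2, -0.2, -0.1]
grip_width: 0.0336
```

```bash
python3 - <<'E'
from m import *
d=shot('side');w=world(d);t=shot('top');wt=world(t)
for x in (w,wt):
    m=seg(x,0,.44,.53,-.06,.065,.006,.03)
    for y in np.arange(-.05,.07,.02):
        q=x[m];q=q[abs(q[:,1]-y)<.01]
        if len(q): print(round(y,2),len(q),np.median(q,0).round(4),q[:,0].min().round(3),q[:,0].max().round(3))
totool([.485,-.06,.0149],84.2)
E
```

```text
-0.05 83 [ 0.488  -0.0499  0.0258] 0.47 0.504
-0.03 97 [ 0.4888 -0.0291  0.0226] 0.473 0.506
-0.01 93 [ 0.4916 -0.0091  0.0181] 0.474 0.509
0.01 94 [0.4944 0.0102 0.014 ] 0.477 0.512
0.03 101 [0.495  0.0298 0.0105] 0.48 0.512
0.05 25 [0.495  0.043  0.0081] 0.481 0.512
-0.01 44 [ 0.491  -0.0074  0.0162] 0.475 0.51
0.01 77 [0.4944 0.0099 0.0135] 0.46 0.51
0.03 64 [0.4949 0.0292 0.0089] 0.454 0.517
0.05 28 [0.4981 0.0448 0.0076] 0.482 0.514
t 5.1833 pos [ 0.4839 -0.0801  0.0152] rot [ 1.7985e+02 -4.0000e-02  8.4080e+01] F [-0.1 -0.8  0.3] w 0.0341 
shift [ 0.0201 -0.001   0.0003] turn rad -0.0021
```

```bash
cat > bub.py <<'E'
from m import *
from scipy.ndimage import map_coordinates
# ends of the vial window (far -> near) per camera, in pixels, taken from the first pictures
def profile(im,a,b,n=400,hw=1.5):
    a,b=np.array(a,float),np.array(b,float);t=np.linspace(0,1,n);u=(b-a)/np.linalg.norm(b-a);nn=np.array([-u[1],u[0]])
    P=[a+(b-a)*t[:,None]+nn*k for k in np.linspace(-hw,hw,7)]
    return np.mean([[map_coordinates(im[...,c].astype(float),[p[:,1],p[:,0]],order=1) for c in range(3)] for p in P],0).T,np.linalg.norm(b-a)
def vial(im,roi):
    x0,x1,y0,y1=roi;h=cv2.cvtColor(im[y0:y1,x0:x1],cv2.COLOR_RGB2HSV)
    m=((h[...,0]>45)&(h[...,0]<90)&(h[...,1]>100)&(h[...,2]>50)).astype(np.uint8)
    v,u=np.nonzero(m);P=np.c_[u+x0,v+y0].astype(np.float32)
    d=cv2.fitLine(P,cv2.DIST_L2,0,.01,.01).ravel();s=(P-d[2:])@d[:2]
    e=[d[2:]+d[:2]*s.min(),d[2:]+d[:2]*s.max()];return e
ROI={'side':(170,290,335,390),'top':(145,185,140,225)}
def measure(im,name,verbose=False):
    a,b=vial(im,ROI[name])
    if name=='top' and a[1]>b[1]: a,b=b,a
    if name=='side' and a[0]>b[0]: a,b=b,a
    p,L=profile(im,a,b)
    n=len(p);s=np.arange(n)/n
    R=p[:,0];G=p[:,1]
    if verbose: print(a,b,L);print(np.c_[s,p][::8].round(2).tolist())
    return s,p,L
E
python3 - <<'E'
from bub import *
v=np.load('v1.npz')
measure(v['si'],'side',1);measure(v['ti'],'top',1)
E
```

```text
[190.86363 354.07065] [261.73285 363.09747] 71.44179081884512
[[0.0, 79.82, 131.26, 87.56], [0.02, 81.61, 133.43, 90.62], [0.04, 82.15, 134.14, 90.29], [0.06, 80.0, 132.74, 88.17], [0.08, 81.53, 134.0, 89.97], [0.1, 80.31, 132.0, 88.82], [0.12, 81.35, 132.81, 89.34], [0.14, 80.77, 133.36, 89.42], [0.16, 88.35, 133.73, 93.97], [0.18, 133.94, 145.13, 122.49], [0.2, 187.6, 174.13, 163.09], [0.22, 202.27, 188.75, 178.92], [0.24, 204.91, 191.36, 181.17], [0.26, 204.62, 191.52, 181.28], [0.28, 204.63, 190.76, 181.56], [0.3, 204.76, 190.6, 179.98], [0.32, 198.12, 184.38, 173.37], [0.34, 159.05, 147.11, 137.82], [0.36, 76.57, 84.48, 72.39], [0.38, 62.09, 105.88, 71.04], [0.4, 76.39, 128.13, 85.1], [0.42, 82.48, 135.65, 91.33], [0.44, 81.63, 134.19, 90.41], [0.46, 82.19, 134.36, 90.75], [0.48, 81.35, 134.39, 89.8], [0.5, 81.46, 134.17, 90.2], [0.52, 81.97, 133.82, 90.88], [0.54, 81.86, 134.48, 90.44], [0.56, 81.99, 134.45, 91.62], [0.58, 80.93, 134.4, 90.2], [0.6, 82.53, 133.69, 91.08], [0.62, 70.0, 105.53, 74.35], [0.64, 55.92, 75.57, 57.27], [0.66, 69.26, 116.4, 77.44], [0.68, 81.32, 133.25
[... 1268 characters left out ...]
 98.99, 63.72], [0.52, 56.32, 98.64, 63.24], [0.54, 54.76, 96.89, 61.53], [0.56, 53.96, 97.01, 61.73], [0.58, 53.1, 95.59, 60.28], [0.6, 50.07, 88.45, 56.36], [0.62, 41.72, 69.49, 45.72], [0.64, 40.25, 68.37, 44.26], [0.66, 46.3, 83.09, 52.05], [0.68, 51.69, 93.68, 58.48], [0.7, 54.0, 96.59, 61.22], [0.72, 54.08, 97.37, 61.66], [0.74, 55.97, 97.79, 63.59], [0.76, 55.58, 98.32, 63.03], [0.78, 55.79, 98.63, 62.88], [0.8, 56.36, 98.84, 63.14], [0.82, 55.37, 97.85, 61.94], [0.84, 53.32, 96.44, 60.4], [0.86, 52.88, 96.4, 60.68], [0.88, 54.44, 97.03, 61.43], [0.9, 54.81, 97.61, 61.7], [0.92, 53.19, 95.84, 59.96], [0.94, 52.05, 94.33, 58.71], [0.96, 52.64, 95.08, 59.4], [0.98, 55.46, 97.15, 62.33]]
```

Emit:
servo_tool([
  [[0.02, 0.003, -0.001, 0.0005, 0], [0.02, 0.006, -0.002, 0.0005, 0], [0.02, 0.009, -0.003, 0.0005, 0], [0.02, 0.012, -0.003, 0.0005, 0], [0.02, 0.015, -0.003, 0.0005, 0], [0.02, 0.018, -0.003, 0.0005, 0], [0.02, 0.021, -0.003, 0.0005, 0], [0.02, 0.024, -0.003, 0.0005, 0], [0.02, 0.024, -0.003, 0.0005, 0]],
])

```text
time_s: 5.93
tool_pos: [0.4838, -0.0553, 0.015]
tool_rot: [179.8, -0.0, 84.1]
force: [-0.6, -0.5, 3.5]
grip_width: 0.0339
```

```bash
cat >> bub.py <<'E'
def bubble(im,name):
    s,p,L=measure(im,name);ex=p[:,0]-np.median(p[:,0]);ex[ex<.25*ex.max()]=0
    c=(s*ex).sum()/ex.sum();w=(ex>.5*ex.max()).mean()
    d=p[:,1];l=[]
    for k in (.366,.637):
        q=abs(s-k)<.05;g=np.clip(np.median(d)*.93-d,0,None)*q;l.append((s*g).sum()/max(g.sum(),1e-9))
    mm=36/(l[1]-l[0]) if .2<l[1]-l[0]<.35 else 132
    return dict(fixed=round((.501-c)*132,2),lines=round(((l[0]+l[1])/2-c)*mm,2),w=round(w*132,1),l=np.round(l,3).tolist())
E
cat > look.py <<'E'
from bub import *
import sys
for n in ('side','top'):
    d=shot(n,sys.argv[1]+n+'.png' if len(sys.argv)>1 else None)
    try: print(n,bubble(d['image'],n))
    except Exception as e: print(n,e)
totool([.5,0,.015],84.2)
E
python3 look.py
python3 -c "
from bub import *
v=np.load('v1.npz');print(bubble(v['si'],'side'),bubble(v['ti'],'top'))"
```

```text
side {'fixed': np.float64(31.7), 'lines': np.float64(31.71), 'w': np.float64(21.4), 'l': [0.364, 0.633]}
top {'fixed': np.float64(32.45), 'lines': np.float64(32.74), 'w': np.float64(21.1), 'l': [0.365, 0.633]}
t 6.0333 pos [ 0.4838 -0.0553  0.015 ] rot [ 1.7981e+02 -8.0000e-02  8.4110e+01] F [ 0.1 -0.9  4. ] w 0.0334 
shift [0.0566 0.0104 0.0001] turn rad -0.0017
{'fixed': np.float64(31.36), 'lines': np.float64(31.7), 'w': np.float64(21.1), 'l': [0.366, 0.637]} {'fixed': np.float64(32.41), 'lines': np.float64(32.81), 'w': np.float64(21.1), 'l': [0.365, 0.633]}
```

Emit:
servo_tool([
  [[0.02, 0.0018, 0, 0, 0], [0.02, 0.0036, 0, 0, 0], [0.02, 0.0054, 0, 0, 0], [0.02, 0.0072, 0, 0, 0], [0.02, 0.009, 0, 0, 0], [0.02, 0.0108, 0, 0, 0], [0.02, 0.0126, 0, 0, 0], [0.02, 0.0144, 0, 0, 0], [0.02, 0.0162, 0, 0, 0], [0.02, 0.018, 0, 0, 0], [0.02, 0.0198, 0, 0, 0], [0.02, 0.0216, 0, 0, 0]],
])

```text
time_s: 7.03
tool_pos: [0.486, -0.0336, 0.015]
tool_rot: [179.8, -0.1, 84.1]
force: [-0.4, -3.1, 3.1]
grip_width: 0.0336
```

Emit:
servo_tool([
  [[0.02, 0.0015, 0, 0, 0], [0.02, 0.003, 0, 0, 0], [0.02, 0.0045, 0, 0, 0], [0.02, 0.006, 0, 0, 0], [0.02, 0.0075, 0, 0, 0], [0.02, 0.009, 0, 0, 0], [0.02, 0.0105, 0, 0, 0], [0.02, 0.012, 0, 0, 0]],
])

```text
time_s: 7.7
tool_pos: [0.4872, -0.0215, 0.015]
tool_rot: [179.8, -0.1, 84.1]
force: [-0.2, -2.8, 3.2]
grip_width: 0.0339
```

```bash
python3 look.py pics/p1
```

```text
side {'fixed': np.float64(29.62), 'lines': np.float64(31.83), 'w': np.float64(22.4), 'l': [0.386, 0.669]}
top {'fixed': np.float64(32.35), 'lines': np.float64(32.9), 'w': np.float64(21.1), 'l': [0.366, 0.632]}
t 7.8 pos [ 0.4872 -0.0211  0.015 ] rot [ 1.7982e+02 -1.0000e-01  8.4130e+01] F [-0.4 -1.8  3.5] w 0.0336 
shift [0.0223 0.0105 0.0001] turn rad -0.0012
```

Emit:
servo_tool([
  [[0.02, 0.0015, 0, 0, 0], [0.02, 0.003, 0, 0, 0], [0.02, 0.0045, 0, 0, 0], [0.02, 0.006, 0, 0, 0], [0.02, 0.0075, 0, 0, 0], [0.02, 0.009, 0, 0, 0], [0.02, 0.0105, 0, 0, 0], [0.02, 0.012, 0, 0, 0]],
])

```text
time_s: 8.47
tool_pos: [0.488, -0.0133, 0.015]
tool_rot: [179.8, 0.2, 84.0]
force: [-1.6, -14.2, 5.0]
grip_width: 0.0339
```

```bash
python3 look.py pics/p2; python3 -c "
import cv2,numpy as np
a=cv2.imread('pics/p2side.png');b=cv2.imread('pics/p2top.png')
cv2.imwrite('pics/c4.png',np.hstack([cv2.resize(a[180:400,160:380],(400,400)),cv2.resize(b[130:250,110:280],(400,282)) if 0 else cv2.resize(b[130:300,110:280],(400,400))]))"
```

```text
side {'fixed': np.float64(31.13), 'lines': np.float64(31.87), 'w': np.float64(21.8), 'l': [0.37, 0.643]}
top {'fixed': np.float64(32.43), 'lines': np.float64(32.85), 'w': np.float64(21.1), 'l': [0.365, 0.633]}
t 8.5667 pos [ 0.488  -0.0133  0.015 ] rot [179.85   0.2   84.03] F [ -1.1 -12.    5.2] w 0.0338 
shift [ 0.0145  0.0105 -0.    ] turn rad -0.0029[ WARN:0@0.020] global loadsave.cpp:275 findDecoder imread_('pics/p2side.png'): can't open/read file: check file path/integrity
[ WARN:0@0.021] global loadsave.cpp:275 findDecoder imread_('pics/p2top.png'): can't open/read file: check file path/integrity
Traceback (most recent call last):
TypeError: 'NoneType' object is not subscriptable
```

Emit:
servo_tool([
  [[0.02, 0.003, 0, 0, 0], [0.02, 0.004, 0, 0, 0], [0.02, 0.005, 0, 0, 0], [0.02, 0.006, 0, 0, 0], [0.02, 0.007, 0, 0, 0], [0.02, 0.008, 0, 0, 0]],
], force=50)

```text
time_s: 9.07
tool_pos: [0.4883, -0.0116, 0.015]
tool_rot: [179.9, 0.6, 83.8]
force: [-1.8, -15.7, 5.0]
grip_width: 0.0332
```

```bash
sed -i "s#sys.argv\[1\]+n#sys.argv[1].replace('pics/','')+n#" look.py; python3 look.py pics/p2; python3 -c "
import cv2,numpy as np
a=cv2.imread('pics/p2side.png');b=cv2.imread('pics/p2top.png')
cv2.imwrite('pics/c4.png',np.hstack([cv2.resize(a[180:400,160:380],(400,400)),cv2.resize(b[130:300,110:280],(400,400))]))"
```

```text
side {'fixed': np.float64(30.73), 'lines': np.float64(31.42), 'w': np.float64(21.1), 'l': [0.368, 0.635]}
top {'fixed': np.float64(31.28), 'lines': np.float64(33.45), 'w': np.float64(21.1), 'l': [0.374, 0.63]}
t 9.1667 pos [ 0.4885 -0.0112  0.015 ] rot [179.88   0.6   83.85] F [ -1.3 -15.9   5.6] w 0.0337 
shift [ 0.0124  0.0103 -0.0001] turn rad -0.0061
```

View pics/c4.png

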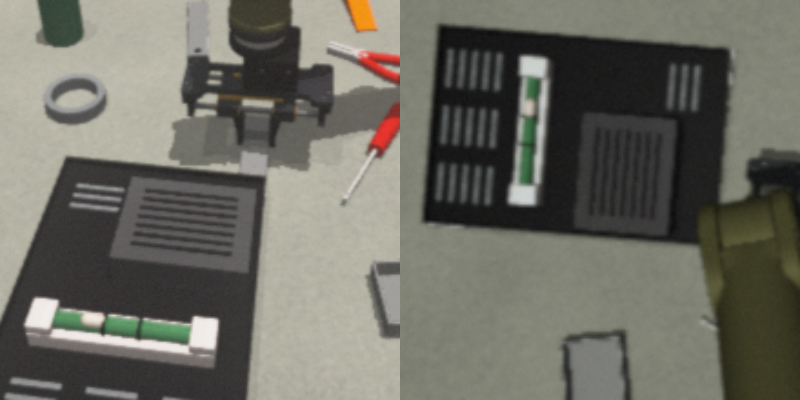

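Emit:
servo_tool([
  [[0.02, 0.005, 0, -0.0005, 0], [0.02, 0.006, 0, -0.0005, 0], [0.02, 0.007, 0, -0.0005, 0], [0.02, 0.008, 0, -0.0005, 0], [0.02, 0.009, 0, -0.0005, 0], [0.02, 0.01, 0, -0.0005, 0], [0.02, 0.011, 0, -0.0005, 0], [0.02, 0.012, 0, -0.0005, 0], [0.02, 0.013, 0, -0.0005, 0], [0.02, 0.014, 0, -0.0005, 0], [0.02, 0.015, 0, -0.0005, 0], [0.02, 0.016, 0, -0.0005, 0]],
])

```text
time_s: 10.17
tool_pos: [0.4897, -0.0008, 0.0152]
tool_rot: [179.9, 1.0, 83.7]
force: [-1.0, -15.3, 3.7]
grip_width: 0.0336
```

```bash
python3 look.py
```

```text
side {'fixed': np.float64(22.48), 'lines': np.float64(-1.76), 'w': np.float64(22.4), 'l': [0.0, 0.635]}
top {'fixed': np.float64(22.01), 'lines': np.float64(-1.88), 'w': np.float64(22.8), 'l': [0.0, 0.64]}
t 10.2667 pos [ 0.4897 -0.0005  0.0152] rot [179.92   0.94  83.67] F [ -0.9 -14.2   4.2] w 0.0336 
shift [0.0016 0.0102 0.0002] turn rad -0.0092
```

Emit:
servo_tool([
  [[0.02, 0.005, 0, 0, 0], [0.02, 0.0062, 0, 0, 0], [0.02, 0.0074, 0, 0, 0], [0.02, 0.0086, 0, 0, 0], [0.02, 0.0098, 0, 0, 0], [0.02, 0.011, 0, 0, 0], [0.02, 0.0122, 0, 0, 0], [0.02, 0.0134, 0, 0, 0], [0.02, 0.0146, 0, 0, 0], [0.02, 0.0158, 0, 0, 0], [0.02, 0.017, 0, 0, 0], [0.02, 0.018, 0, 0, 0]],
])

```text
time_s: 11.27
tool_pos: [0.4913, 0.0111, 0.0149]
tool_rot: [180.0, 1.4, 83.5]
force: [-0.4, -17.0, 5.6]
grip_width: 0.0335
```

```bash
python3 look.py
```

```text
side {'fixed': np.float64(12.14), 'lines': np.float64(-11.11), 'w': np.float64(22.8), 'l': [0.0, 0.65]}
top {'fixed': np.float64(13.54), 'lines': np.float64(-10.62), 'w': np.float64(23.1), 'l': [0.0, 0.636]}
t 11.3667 pos [0.4913 0.0114 0.0149] rot [179.96   1.35  83.47] F [ -1.7 -16.5   5.5] w 0.0336 
shift [-0.0103  0.0099  0.0002] turn rad -0.0127
```

Emit:
servo_tool([
  [[0.02, 0.005, 0, 0, 0], [0.02, 0.006, 0, 0, 0], [0.02, 0.007, 0, 0, 0], [0.02, 0.008, 0, 0, 0], [0.02, 0.009, 0, 0, 0], [0.02, 0.01, 0, 0, 0], [0.02, 0.011, 0, 0, 0], [0.02, 0.012, 0, 0, 0], [0.02, 0.013, 0, 0, 0], [0.02, 0.014, 0, 0, 0], [0.02, 0.015, 0, 0, 0], [0.02, 0.016, 0, 0, 0]],
])

```text
time_s: 12.37
tool_pos: [0.4927, 0.02, 0.0149]
tool_rot: [-180.0, 1.9, 83.2]
force: [-2.0, -19.3, 8.6]
grip_width: 0.0336
```

```bash
python3 look.py
```

```text
side {'fixed': np.float64(3.78), 'lines': np.float64(5.26), 'w': np.float64(22.8), 'l': [0.367, 0.664]}
top {'fixed': np.float64(5.62), 'lines': np.float64(4.65), 'w': np.float64(21.1), 'l': [0.35, 0.642]}
t 12.4667 pos [0.4928 0.0203 0.0149] rot [-180.      1.86   83.25] F [ -2.8 -17.6   8.7] w 0.0337 
shift [-0.0193  0.0095  0.0005] turn rad -0.0166
```

Emit:
servo_tool([
  [[0.02, 0.004, 0, -0.0005, 0], [0.02, 0.005, 0, -0.0005, 0], [0.02, 0.006, 0, -0.0005, 0], [0.02, 0.007, 0, -0.0005, 0], [0.02, 0.008, 0, -0.0005, 0], [0.02, 0.009, 0, -0.0005, 0], [0.02, 0.0095, 0, -0.0005, 0], [0.02, 0.0095, 0, -0.0005, 0]],
])

```text
time_s: 13.13
tool_pos: [0.493, 0.0236, 0.0149]
tool_rot: [-179.9, 2.3, 83.1]
force: [-2.6, -16.6, 6.2]
grip_width: 0.0337
```

```bash
python3 look.py pics/p3; python3 -c "
import cv2,numpy as np
a=cv2.imread('pics/p3side.png');b=cv2.imread('pics/p3top.png')
cv2.imwrite('pics/c5.png',np.hstack([cv2.resize(a[330:400,170:290],(480,280),interpolation=3),cv2.resize(b[150:220,140:190],(200,280),interpolation=3)]))"
```

```text
side {'fixed': np.float64(3.06), 'lines': np.float64(3.64), 'w': np.float64(22.8), 'l': [0.364, 0.649]}
top {'fixed': np.float64(3.7), 'lines': np.float64(3.23), 'w': np.float64(21.8), 'l': [0.357, 0.64]}
t 13.2333 pos [0.493  0.0236 0.0149] rot [-179.89    2.31   83.05] F [ -2.2 -15.8   6.6] w 0.0341 
shift [-0.0225  0.0098  0.0008] turn rad -0.0202
```

View pics/c5.png

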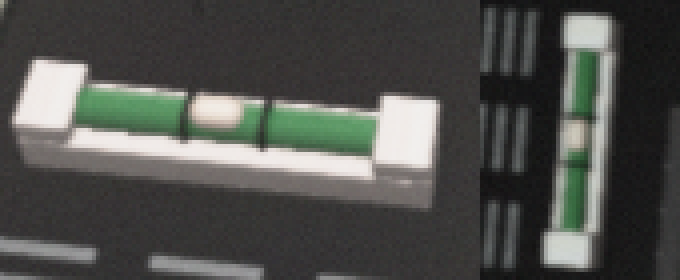

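The bubble is now between the lines but hugging the far one (side crop 192–243, lines at 185 and 263), about +3.4 mm off. I'll push it a little further.

Emit:
servo_tool([
  [[0.02, 0.004, 0, -0.0003, 0], [0.02, 0.005, 0, -0.0003, 0], [0.02, 0.006, 0, -0.0003, 0], [0.02, 0.007, 0, -0.0003, 0], [0.02, 0.008, 0, -0.0003, 0], [0.02, 0.0085, 0, -0.0003, 0], [0.02, 0.0085, 0, -0.0003, 0]],
])

```text
time_s: 13.82
tool_pos: [0.493, 0.0253, 0.0149]
tool_rot: [-179.8, 2.8, 82.8]
force: [-3.0, -16.7, 7.4]
grip_width: 0.0338
```

```bash
python3 look.py; python3 look.py
```

```text
side {'fixed': np.float64(2.92), 'lines': np.float64(2.67), 'w': np.float64(22.4), 'l': [0.361, 0.638]}
top {'fixed': np.float64(2.58), 'lines': np.float64(2.29), 'w': np.float64(22.1), 'l': [0.359, 0.639]}
t 13.9167 pos [0.493  0.0253 0.0149] rot [-179.78    2.81   82.83] F [ -2.1 -15.5   8. ] w 0.0334 
shift [-0.0242  0.0101  0.001 ] turn rad -0.0239
side {'fixed': np.float64(0.88), 'lines': np.float64(2.66), 'w': np.float64(23.4), 'l': [0.373, 0.658]}
top {'fixed': np.float64(2.53), 'lines': np.float64(2.2), 'w': np.float64(22.1), 'l': [0.359, 0.639]}
t 14.0167 pos [0.493  0.0253 0.0149] rot [-179.78    2.81   82.83] F [ -2.8 -17.4   7.9] w 0.0338 
shift [-0.0242  0.0101  0.001 ] turn rad -0.0239
```

Emit:
servo_tool([
  [[0.02, 0.004, 0, -0.0003, 0], [0.02, 0.005, 0, -0.0003, 0], [0.02, 0.006, 0, -0.0003, 0], [0.02, 0.007, 0, -0.0003, 0], [0.02, 0.008, 0, -0.0003, 0], [0.02, 0.009, 0, -0.0003, 0], [0.02, 0.009, 0, -0.0003, 0]],
])

```text
time_s: 14.6
tool_pos: [0.4932, 0.0272, 0.0149]
tool_rot: [-179.7, 3.3, 82.6]
force: [-2.3, -17.8, 9.1]
grip_width: 0.0337
```

```bash
python3 look.py
```

```text
side {'fixed': np.float64(-0.13), 'lines': np.float64(1.43), 'w': np.float64(23.4), 'l': [0.372, 0.654]}
top {'fixed': np.float64(1.17), 'lines': np.float64(1.18), 'w': np.float64(21.8), 'l': [0.362, 0.64]}
t 14.7 pos [0.4932 0.0272 0.0149] rot [-179.67    3.34   82.61] F [ -3.4 -17.2   9.6] w 0.0336 
shift [-0.026   0.0103  0.0013] turn rad -0.0277
```

Emit:
servo_tool([
  [[0.02, 0, 0, 0, 0], [0.02, 0, 0, 0, 0], [0.04, 0, 0, 0, 0], [0.05, 0, 0, 0, 0], [0.06, 0, 0, 0, 0], [0.07, 0, 0, 0, 0], [0.08, 0, 0, 0, 0], [0.08, 0, 0, 0, 0], [0.08, 0, 0, 0, 0], [0.08, 0, 0, 0, 0]],
])

```text
time_s: 15.53
tool_pos: [0.4932, 0.0273, 0.0148]
tool_rot: [-179.7, 3.3, 82.6]
force: [-0.3, 0.0, 1.3]
grip_width: 0.0763
```

```bash
python3 look.py
```

```text
side {'fixed': np.float64(1.46), 'lines': np.float64(1.53), 'w': np.float64(22.8), 'l': [0.364, 0.639]}
top {'fixed': np.float64(1.27), 'lines': np.float64(1.1), 'w': np.float64(22.1), 'l': [0.361, 0.639]}
t 15.6333 pos [0.4932 0.0272 0.0149] rot [-179.67    3.33   82.61] F [ 0.4 -0.6  1.1] w 0.0785 
shift [-0.0261  0.0103  0.0013] turn rad -0.0277
```

The bubble holds at about +1.3 mm after release. Now I'll retreat straight up.

Emit:
servo_tool([
  [[0.08, 0, 0, -0.01, 0], [0.08, 0, 0, -0.025, 0], [0.08, 0, 0, -0.045, 0], [0.08, 0, 0, -0.07, 0], [0.08, -0.01, 0, -0.1, 0], [0.08, -0.03, 0, -0.12, 0], [0.08, -0.05, 0, -0.13, 0], [0.08, -0.08, 0, -0.14, 0], [0.08, -0.11, 0, -0.15, 0], [0.08, -0.14, 0, -0.15, 0], [0.08, -0.16, 0, -0.15, 0], [0.08, -0.16, 0, -0.15, 0]],
])

```text
time_s: 16.63
tool_pos: [0.4738, -0.1281, 0.1752]
tool_rot: [-179.7, 3.5, 82.2]
force: [0.8, -0.3, -1.1]
grip_width: 0.0798
```

```bash
python3 look.py pics/p4; python3 -c "
import cv2,numpy as np
a=cv2.imread('pics/p4side.png');b=cv2.imread('pics/p4top.png')
cv2.imwrite('pics/c6.png',np.hstack([cv2.resize(a[180:400,160:380],(400,400)),cv2.resize(b[130:300,110:280],(400,400))]))
from m import *
d=shot('side');w=world(d);m=seg(w,0,.45,.53,-.05,.07,.006,.06)
for y in np.arange(.0,.07,.015):
    q=w[m];q=q[abs(q[:,1]-y)<.007]
    if len(q): print(round(y,2),len(q),np.median(q,0).round(4))"
```

```text
side {'fixed': np.float64(1.58), 'lines': np.float64(1.55), 'w': np.float64(22.8), 'l': [0.363, 0.638]}
top {'fixed': np.float64(1.19), 'lines': np.float64(1.15), 'w': np.float64(21.8), 'l': [0.361, 0.64]}
t 16.7333 pos [ 0.4746 -0.1229  0.1746] rot [-179.71    3.31   82.51] F [0.1 0.4 0.4] w 0.0802 
shift [0.1342 0.0099 0.152 ] turn rad -0.0295
0.02 47 [0.4902 0.0172 0.0451]
0.03 73 [0.4952 0.0308 0.0453]
0.04 129 [0.4931 0.0413 0.0286]
0.06 9 [0.4886 0.0544 0.0267]
```

View pics/c6.png

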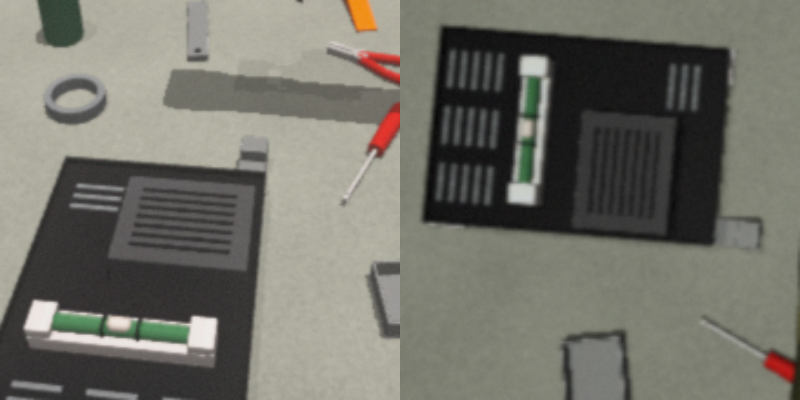

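The shim is under the corner and flat: block top at 45 mm, back plateau about 27 mm. The bubble is between the lines (side crop 107–131), the gripper is clear, and nothing else has moved. I'm handing it in.

```bash
python3 -c "
from cell import env
print(env.sign_off())"
```

```text
the job is handed in; nothing more can be done
None
```

The grey wedge shim is now under the low corner's bar foot and holding the shelf level. I pinched it by its block, carried it over, set it flat on the bench and pushed it in nose first in small steps. Then I let go and backed the gripper well clear. It was handed in at about 17 s of robot time.

- **Bubble:** after letting go, the side camera reads about +1.5 mm and the top camera about +1.2 mm, so it sits between the two lines (within 3.5 mm). It did not visibly shift on release and never went past the middle.
- **Shim:** the block top measured about 45 mm high and the back of the wedge 27–29 mm (26 nominal), so it lies flat to within the camera error.
- **Other objects:** the packer and the tape look undisturbed in the last picture. The torch was outside that crop, but the arm went nowhere near it.
- **Less tidy points:**
  - The drive force was about 12–19 N, at times above the stated 17 N, partly because the tool was also pressing the shim down with 4–10 N.
  - The tool tilted about 3° during the push.
  - One of my two side-camera calculations was up to 2 mm off in some frames during the push, so I relied on the black lines. All the readings agreed at the end.

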